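# Put the lathe set-up tools back in their shadow boards

### The job

The turning job is finished: put the chuck key, the drill chuck, the knurling tool and the magnetic base back, each in the shadow board whose yellow cut-out has its shape, so that every tool lies down flat on the floor of its own pocket (the drill chuck stands nose up). Set each one in gently, do not drop it, and leave the brass bushing and the oil can standing where they are.

Things in the scene. Friction and masses are not known exactly. Their poses are not given: they have to be found in the camera images.
- chuck_key: T-shaped steel chuck key lying flat, 0.28 kg, 116 long, 18 mm high. Dark shank 18 x 18, x -38 to +52; drive end 11 square, x -58 to -36; bright round cross-bar 12 dia, 100 long (along y) at x +52. Origin: underside, mid-length, on the shank's centre line; x from drive end to cross-bar, z up. Grip across the shank (along y) at x +10; centre of mass near x +18. All mm.
- drill_chuck: Keyless drill chuck: ribbed round steel body standing on its flat back, nose with three jaws up, loose, about 0.55 kg. 48 mm diameter up to 56 mm height, then a cone; 74 mm high in all. Origin: centre of its underside; z up.
- knurling_tool: Knurling tool lying flat on its side, 0.30 kg, 116 long, 18 mm high. Blue shank 18 x 18, x -58 to +24; dark steel head 42 wide (y), x +24 to +50; two brass-coloured wheels stick out of it to x +58. Origin: underside, mid-length, on the shank's centre line; x from shank end to wheels, z up. Grip across the shank (along y) at x +3; centre of mass near x +10. All mm.
- magnet_base: Magnetic base of a dial stand: grey block 60 (x) x 40 (y) x 40 mm, brass-coloured stripe along x on top and ends, red knob on its -x face (sticks out 7 mm), steel stud 10 mm dia on top (to 57 mm height); loose, about 0.50 kg. Origin: centre of its underside; z up. Grip across its 40 mm width (along y). Either way round is right in its pocket.
- board_chuck_key: The chuck key's board: T pocket, shank slot 34 mm wide from x -66 to +38, cross-bar slot 116 mm (y) wide from x +38 to +66. x from the T's foot to its bar, as on the key. Fixed board 150 (x) x 140 (y) x 10 mm, charcoal top, pocket 6 deep, its yellow floor 4 above the bench. Origin: centre of its underside; home = tool origin above this one (8 mm play all round), on the floor.
- board_drill_chuck: The drill chuck's board: the pocket is a circle, 64 mm diameter. Fixed board 150 (x) x 140 (y) x 10 mm, charcoal top, pocket 6 deep, its yellow floor 4 above the bench. Origin: centre of its underside; home = tool origin above this one (8 mm play all round), on the floor.
- board_knurling_tool: The knurling tool's board: slot 34 mm wide from x -66 to +16, widening to 58 mm (y) from x +16 to +66. x from the narrow to the wide end, as on the tool. Fixed board 150 (x) x 140 (y) x 10 mm, charcoal top, pocket 6 deep, its yellow floor 4 above the bench. Origin: centre of its underside; home = tool origin above this one (8 mm play all round), on the floor.
- board_magnet_base: The magnetic base's board: the pocket is a rectangle, 76 mm (x) by 56 mm (y), axes as on the base. Fixed board 150 (x) x 140 (y) x 10 mm, charcoal top, pocket 6 deep, its yellow floor 4 above the bench. Origin: centre of its underside; home = tool origin above this one (8 mm play all round), on the floor.
- bushing: Bystander: a flanged brass bushing standing on the bench, flange 36 mm dia, 34 mm high, loose. Origin: centre of its underside. Stays where it is.
- oil_can: Bystander: a red oil can standing on the bench, 68 mm dia, with a bent brass spout to 138 mm height and a handle, loose. Origin: centre of its underside. Stays where it is.
Mind the look-alikes: they are no part of the job. What is meant by the chuck_key is not turquoise, and is the smaller of those in its own colour.

How it is judged (in metres and radians):
At the end, for the whole second after the job is handed in: Each tool lies in its own board's pocket: origins within 14 mm seen from above, tool's origin under 6.2 mm above the board's underside (floor 4 mm), upright to 0.05 rad, x axes aligned to 0.3 rad (magnetic base 0.4, drill chuck any), at rest and released (horizontal distance between chuck_key and board_chuck_key below 0.014 m and z of chuck_key in the frame of board_chuck_key below 0.0062 m and angle between each of chuck_key, drill_chuck, knurling_tool, magnet_base's own z axis and vertical below 0.05 rad and angle between the x axis of chuck_key and the x axis of board_chuck_key, either way round below 0.3 rad and linear speed of each of chuck_key, drill_chuck, knurling_tool, magnet_base below 0.02 m/s and horizontal distance between drill_chuck and board_drill_chuck below 0.014 m and z of drill_chuck in the frame of board_drill_chuck below 0.0062 m and horizontal distance between knurling_tool and board_knurling_tool below 0.014 m and z of knurling_tool in the frame of board_knurling_tool below 0.0062 m and angle between the x axis of knurling_tool and the x axis of board_knurling_tool, either way round below 0.3 rad and horizontal distance between magnet_base and board_magnet_base below 0.014 m and z of magnet_base in the frame of board_magnet_base below 0.0062 m and angle between the x axis of magnet_base and the x axis of board_magnet_base, either way round below 0.4 rad); the robot touches nothing.
It fails at once if the brass bushing or the oil can was shifted or tipped (distance of any of bushing, oil_can from where it was at the start of the episode above 0.015 m or angle between any of bushing, oil_can's own z axis and vertical above 0.3 rad).
It fails at once if a tool was let fall (moving at over 0.6 m/s, a drop of some 2 cm, with the fingers off it) ((contact force between the fingers and chuck_key below 0.05 N and linear speed of chuck_key above 0.6 m/s) or (contact force between the fingers and drill_chuck below 0.05 N and linear speed of drill_chuck above 0.6 m/s) or (contact force between the fingers and knurling_tool below 0.05 N and linear speed of knurling_tool above 0.6 m/s) or (contact force between the fingers and magnet_base below 0.05 N and linear speed of magnet_base above 0.6 m/s)).
It also fails if it takes over 104 s, if anything falls off the work surface, if the arm or the gripper's body presses on something with over 40 N, if the wrist force passes 120 N, or if a joint passes its speed limit or range.

### The arm

A 6-joint arm with a two-finger parallel gripper is mounted at the origin on the work surface. World frame = base frame: x ahead of the robot, y to its left, z up, the work surface at z = 0. Lengths are in mm, angles in rad, forces in N, time in s.
With the tool pointing down it reaches from about 200 to 875 mm from the base axis. Payload 3.4 kg.
Tool frame: the origin (TCP) lies between the finger pads, 19 mm behind the fingertips; this is the grasp point; z points along the fingers, y is the line along which they close (so a half turn about z gives the same grasp; the last joint's range is limited). The gripper opens to 94 mm and grips with 3 to 60 N. Pads are 16 mm wide; open, the fingers measure 119 mm over their backs; the gripper's body (75 mm by 177 mm) begins 78 mm behind the grasp point.
Start: joints at [-1.298, 0.276, 1.505, -0, 1.361, -0.121], TCP at [220.63, -531.023, 224.293] pointing down, gripper open.
Joint ranges: [-2.89, 2.89], [-0.75, 2.08], [0.22, 2.7], [-1.18, 4.32], [0.11, 2.71], [-2.7, 2.7]. Speed limits (rad/s): [2.57, 2.57, 3.14, 3.14, 3.14, 3.14].

### API

Orientations are given as [roll, pitch, yaw] about the fixed x, y, z axes, in that order (R = Rz(yaw) Ry(pitch) Rx(roll)).
In Python, from plant import manip gives the robot as it stands.
- The arm moves only by the tool servo_tool, never from a script. Its argument "deltas" is a list of rows, each a list of 3 entries, a list of its own where there are three numbers: the turn, a rotation vector about the tool's x, y, z in units of 0.5 rad (1.0 is 0.5 rad), then the shift along the tool's x, y, z in units of 400 mm (1.0 is 400 mm), then the closure, from 0 (fully open) to 1 (shut). In form: [[[ax, ay, az], [dx, dy, dz], grip], ...]. A call has 1 to 10 rows; each row is the pose to reach, as a shift and turn from the pose commanded when the call began, along the tool's axes at that moment; what a row does not reach only later rows make up. A row lasts 1/12 s, in which the tool goes at most 41.7 mm and 7.16 degrees, less where a joint would pass 70% of its speed; a pose out of reach is approached as far as the arm can. A call with a number of a shift or a turn outside -1 to 1 is refused whole. A call with a gripper value outside its range is refused whole. The fingers move at their own pace and stop on an object; the grip force is fixed at half the most. Time passes only in rows, so rows that repeat a pose let the fingers close. It gives the time, the measured TCP pose, the force, the opening and the grip force at its end, in the units of the state.
- manip.get_obs(): the state, without advancing time (a new reading comes with each control period).
- manip.camera(name): name is "scene" or "side" or "wrist"; returns a dict with "img" (400x640x3 uint8, red, green, blue), "depth" (400x640 float32, mm along the optical axis (not along the pixel's ray), 0 where there is no reading), "K" (3x3 intrinsics, pixels), "distortion" ([k1, k2, p1, p2, k3] as OpenCV has them; the pictures are not rectified), "camera_from_world" (4x4, takes a point from world to camera coordinates). Camera axes: x right, y up, looking along -z (the intrinsics and any distortion apply to the point x, -y, -z); pixel columns grow to the right and rows downward; lengths in mm; the calibration is good to about 2 mm. A picture is of the moment at which its call begins.
- manip.job_done(): hands the job in; it is judged then, once.
The state is a dict: "t": time; "joint_pos": joint angles; "qvel": joint speeds; "joint_torque": joint torques, N m; "position": TCP position; "tool_rot": TCP orientation; "wrist_force": force on the tool from outside, world axes, zero at the start; "wrist_torque": the same for the moment, N m; "opening": finger opening in mm; "gripper_force": force on a finger pad.
Only numpy, scipy, OpenCV 4.12 (cv2) and the standard library are available. Lean on these libraries where they do the work, as an engineer would, in place of code of your own. Each camera call takes 0.05 s, during which the arm holds its last target. There are 200 camera calls.

## Working session

There is one attempt and no reset: what is moved stays moved. The work goes in short steps, Python scripts to look and compute and a tool call to move; the robot and the scene stay as the last step left them, time stands still between calls to the robot, and variables do not carry over. Pictures are saved under pics/ and viewed, at most 14 in all, crops included, and the job is handed in when it is done.

Besides the shell and the picture viewer there is one more tool, called after "Call:" as name(argument=value, ...) on one line, values as JSON. servo_tool: Moves the arm, as the interface text tells. Shifts and turns lie within -1 to 1; 1 stands for 400 mm of shift or 0.5 rad of turn. Its arguments: {"type":"object","properties":{"deltas":{"type":"array","items":{"type":"array"}}},"required":["deltas"]}

```bash
mkdir -p pics; ls; cat > h.py <<'E'
import numpy as np, cv2
from plant import manip
def grab(n):
    c=manip.camera(n); np.savez(f'pics/{n}.npz',**{k:np.array(v) for k,v in c.items()}); return c
def load(n): return dict(np.load(f'pics/{n}.npz'))
def ray(c,uv):
    uv=np.array(uv,float).reshape(-1,1,2)
    p=cv2.undistortPoints(uv,c['K'],np.array(c['distortion'],float)).reshape(-1,2)
    d=np.c_[p[:,0],-p[:,1],-np.ones(len(p))]
    T=np.array(c['camera_from_world']); R=T[:3,:3]; o=-R.T@T[:3,3]
    return o,d@R
def plane(c,uv,z):
    o,d=ray(c,uv); s=(z-o[2])/d[:,2]; return o+d*s[:,None]
def world(c,uv):
    o,d=ray(c,uv); uv=np.array(uv,int).reshape(-1,2)
    return o+d*np.array(c['depth'])[uv[:,1],uv[:,0]][:,None]
E
python3 - <<'E'
from h import *
for n in ("scene","side"):
    c=grab(n); cv2.imwrite(f'pics/{n}0.png',c['img'][:,:,::-1]); o,_=ray(c,[[320,200]]); print(n,o.round(),world(c,[[320,200]]).round())
E
```

```text
pics
scene [1421. -663. 1084.] [[429.  84.   0.]]
side [-112.  758.  823.] [[452.  22.   0.]]
```

View pics/scene0.png

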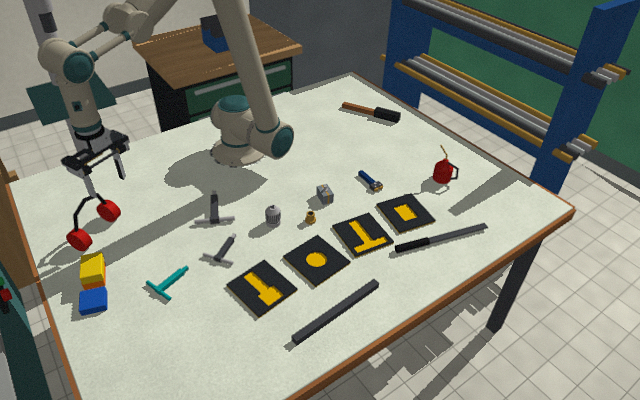

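View pics/side0.png

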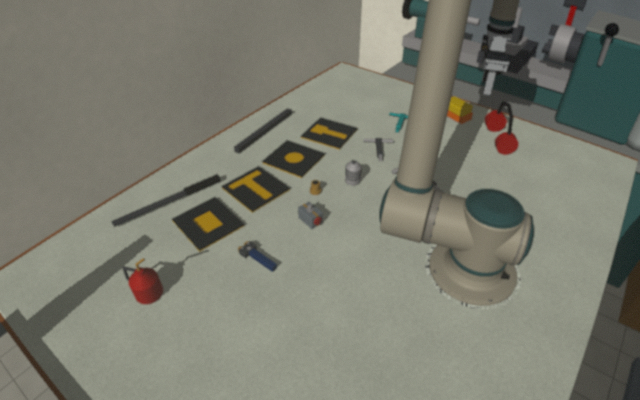

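The scene view shows the boards, left to right: knurling (262,288), chuck (316,260), T (362,235) and magnet (405,212). The tools are the drill chuck (273,215), magnet base (325,194) and knurling tool (370,181), plus the bushing (310,217) and oil can (443,172). There are three T-keys: turquoise (166,284), grey A (214,210) and grey B (222,250). Turquoise is excluded, and the smaller grey one is meant, so I'll enlarge both greys and measure them.

```bash
python3 - <<'E'
from h import *
c=load('scene'); im=c['img'][:,:,::-1]
cr=im[180:275,185:255]; cv2.imwrite('pics/keys.png',cv2.resize(cr,None,fx=6,fy=6,interpolation=cv2.INTER_CUBIC))
hsv=cv2.cvtColor(im.copy(),cv2.COLOR_BGR2HSV)
m=cv2.inRange(hsv,(18,150,120),(32,255,255)); m[:170]=0;m[:,:210]=0
for k in cv2.findContours(m,cv2.RETR_EXTERNAL,cv2.CHAIN_APPROX_NONE)[0]:
    if cv2.contourArea(k)<60: continue
    P=plane(c,k.reshape(-1,2),4)[:,:2].astype(np.float32)
    r=cv2.minAreaRect(P); print('yellow',k.reshape(-1,2).mean(0).round(),np.round(r[0]),np.round(r[1]),round(r[2],1))
# boards: dark
m=(im.max(2)<75).astype(np.uint8); m[:180]=0
m=cv2.bitwise_or(m,cv2.inRange(hsv,(18,150,120),(32,255,255))//255); m=cv2.morphologyEx(m,cv2.MORPH_OPEN,np.ones((3,3)))
for k in cv2.findContours(m,cv2.RETR_EXTERNAL,cv2.CHAIN_APPROX_NONE)[0]:
    if cv2.contourArea(k)<700: continue
    P=plane(c,k.reshape(-1,2),10)[:,:2].astype(np.float32)
    r=cv2.minAreaRect(P); print('dark',k.reshape(-1,2).mean(0).round(),np.round(r[0]),np.round(r[1]),round(r[2],1))
for n,uv in dict(A=(214,215),B=(222,250),chuck=(273,215),mag=(325,194),knurl=(370,181),bush=(310,217),can=(443,178)).items(): print(n,world(c,[uv]).round())
E
```

```text
yellow [262. 288.] [ 642. -278.] [130.  53.] 6.9
yellow [316. 259.] [645. -88.] [59. 56.] 33.3
yellow [365. 238.] [639.  96.] [111. 128.] 82.3
yellow [405. 212.] [642. 282.] [51. 71.] 78.1
dark [ 21. 353.] [ 463. -894.] [395.  77.] 2.8
dark [335. 312.] [ 833. -149.] [ 30. 307.] 4.7
dark [261. 288.] [ 647. -279.] [151. 141.] 8.2
dark [512. 285.] [1046.  336.] [ 48. 415.] 19.3
dark [316. 260.] [650. -90.] [151. 141.] 6.1
dark [362. 234.] [644.  93.] [141. 152.] 81.7
dark [405. 213.] [646. 278.] [146. 154.] 79.1
A [[ 313. -260.   20.]]
B [[ 461. -308.   14.]]
chuck [[ 456. -121.   58.]]
mag [[445.  92.  35.]]
knurl [[461. 281.  17.]]
bush [[503. -11.  27.]]
can [[604. 504.  26.]]
```

View pics/keys.png

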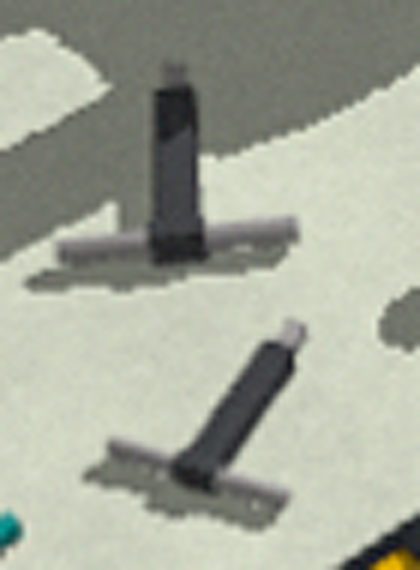

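The crop shows key A with tip (214,191) and bar ends (195,222)-(234,218), and key B with tip (234,235) and bar ends (203,254)-(233,263). I'll measure both on planes at their heights.

```bash
python3 - <<'E'
from h import *
c=load('scene')
f=lambda x,y:(185+x/6,180+y/6)
for n,b1,b2,t in (('A',f(60,245),f(297,222),f(175,66)),('B',f(110,440),f(288,496),f(293,324))):
    P=plane(c,[b1,b2,t],12)[:,:2]; m=(P[0]+P[1])/2
    v=m-P[2]; print(n,P.round(),'bar',np.linalg.norm(P[0]-P[1]).round(),'len',np.linalg.norm(v).round(),'axis deg',np.degrees(np.arctan2(v[1],v[0])).round(1))
print(manip.get_obs()['position'],manip.get_obs()['tool_rot'])
w=grab('wrist'); print(np.array(w['camera_from_world']).round(3), ray(w,[[320,200]])[0])
E
```

```text
A [[ 295. -321.]
 [ 351. -206.]
 [ 193. -202.]] bar 128.0 len 143.0 axis deg -25.4
B [[ 440. -360.]
 [ 524. -304.]
 [ 419. -245.]] bar 101.0 len 107.0 axis deg -54.1
[ 220.47751873 -530.54417606  223.51691279] [-3.14001876e+00 -1.67597851e-04  3.93765456e-01]
[[ 3.83000e-01 -9.24000e-01 -2.00000e-03 -5.72809e+02]
 [ 8.84000e-01  3.67000e-01 -2.88000e-01  2.98950e+01]
 [ 2.67000e-01  1.09000e-01  9.57000e-01 -3.92808e+02]
 [ 0.00000e+00  0.00000e+00  0.00000e+00  1.00000e+00]] [ 297.83852974 -497.39375676  383.6582161 ]
```

Key B is the chuck_key: its bar measures 101 mm and its length from tip to bar is 107–110 mm. Key A's bar is 128 mm, so it's the larger look-alike. Next I'll survey with the wrist camera from above.

```bash
cat >> h.py <<'E'
from scipy.spatial.transform import Rotation as Ro
def go(x,y,z,yaw,frm=None):
    """print [turn],[shift] in units from measured (or given) pose"""
    if frm is None:
        o=manip.get_obs(); p=np.array(o['position']); R=Ro.from_euler('xyz',o['tool_rot'])
    else: p=np.array(frm[:3],float); R=Ro.from_euler('xyz',[np.pi,0,frm[3]])
    yaw=yaw
    cy=R.as_euler('xyz')[2]
    while yaw-cy>np.pi/2: yaw-=np.pi
    while yaw-cy<-np.pi/2: yaw+=np.pi
    T=Ro.from_euler('xyz',[np.pi,0,yaw])
    r=(R.inv()*T).as_rotvec()/0.5; d=R.inv().apply(np.array([x,y,z])-p)/400
    print((x,y,z,round(yaw,3)),'turn',r.round(3),'shift',d.round(4),'rows',round(max(np.linalg.norm(d)*400/41.7,np.linalg.norm(r)*28.65/7.16),1))
    return (x,y,z,yaw)
E
python3 - <<'E'
from h import *
a=go(380,-350,350,0); b=go(540,-170,350,0,a); go(540,190,350,0,b)
print(load('scene')['K'],load('wrist')['K'] if 0 else np.array(manip.camera('wrist')['K']))
E
```

```text
(380, -350, 350, 0) turn [-0.003  0.     0.788] shift [ 0.5415 -0.2644 -0.3155] rows 6.5
(540, -170, 350, 0) turn [0. 0. 0.] shift [ 0.4  -0.45 -0.  ] rows 5.8
(540, 190, 350, 0) turn [0. 0. 0.] shift [ 0.  -0.9 -0. ] rows 8.6
[[476.41538714   0.         314.60661916]
 [  0.         476.41538714 199.29263836]
 [  0.           0.           1.        ]] [[339.93143209   0.         316.66767404]
 [  0.         339.93143209 197.55116443]
 [  0.           0.           1.        ]]
```

Call:
servo_tool(deltas=[[[0,0,0.788],[0.5415,-0.2644,-0.3155],0],[[0,0,0.788],[0.5415,-0.2644,-0.3155],0],[[0,0,0.788],[0.5415,-0.2644,-0.3155],0],[[0,0,0.788],[0.5415,-0.2644,-0.3155],0],[[0,0,0.788],[0.5415,-0.2644,-0.3155],0],[[0,0,0.788],[0.5415,-0.2644,-0.3155],0],[[0,0,0.788],[0.5415,-0.2644,-0.3155],0],[[0,0,0.788],[0.5415,-0.2644,-0.3155],0]])

```text
t: 0.87
position: [383.2, -347.7, 353.5]
tool_rot: [3.139, -0.005, 0.005]
wrist_force: [-0.8, 0.4, 0.2]
opening: 94.2
gripper_force: 0.0
```

Call:
servo_tool(deltas=[[[0,0,0],[0.4,-0.875,0],0],[[0,0,0],[0.4,-0.875,0],0],[[0,0,0],[0.4,-0.875,0],0],[[0,0,0],[0.4,-0.875,0],0],[[0,0,0],[0.4,-0.875,0],0],[[0,0,0],[0.4,-0.875,0],0],[[0,0,0],[0.4,-0.875,0],0],[[0,0,0],[0.4,-0.875,0],0],[[0,0,0],[0.4,-0.875,0],0],[[0,0,0],[0.4,-0.875,0],0]])

```text
t: 1.7
position: [541.6, 4.0, 349.1]
tool_rot: [-3.139, 0.001, 0.004]
wrist_force: [0.3, -0.9, 0.1]
opening: 93.7
gripper_force: 0.0
```

Call:
servo_tool(deltas=[[[0,0,0],[0,0,0],0],[[0,0,0],[0,0,0],0]])

```text
t: 1.87
position: [539.8, -1.2, 349.5]
tool_rot: [3.14, 0.002, 0.0]
wrist_force: [0.7, 0.1, -0.6]
opening: 93.9
gripper_force: 0.0
```

```bash
python3 - <<'E'
from h import *
c=grab('wrist'); im=c['img'][:,:,::-1]; cv2.imwrite('pics/w1.png',im)
hsv=cv2.cvtColor(im.copy(),cv2.COLOR_BGR2HSV); Y=cv2.inRange(hsv,(18,150,100),(34,255,255))
def rep(m,z,n,mn):
  for k in cv2.findContours(m,cv2.RETR_EXTERNAL,cv2.CHAIN_APPROX_NONE)[0]:
    if cv2.contourArea(k)<mn: continue
    P=plane(c,k.reshape(-1,2),z)[:,:2].astype(np.float32)
    r=cv2.minAreaRect(P); print(n,k.reshape(-1,2).mean(0).round(),np.round(r[0]),np.round(r[1]),round(r[2],1))
rep(Y,4,'yellow',150)
m=(im.max(2)<75).astype(np.uint8)|(Y>0).astype(np.uint8)
rep(cv2.morphologyEx(m,cv2.MORPH_OPEN,np.ones((3,3))),10,'dark',1500)
E
```

```text
yellow [316. 186.] [486.  -0.] [29. 37.] 90.0
yellow [377.  81.] [643. -87.] [62. 63.] 45.7
yellow [119.  83.] [642. 285.] [53. 76.] 79.0
yellow [509.  79.] [ 640. -277.] [133.  55.] 7.3
yellow [249.  71.] [638.  98.] [116. 132.] 81.2
dark [316. 339.] [228.  -1.] [ 361. 1207.] 0.2
dark [508.  82.] [ 640. -274.] [149. 143.] 8.2
dark [247.  82.] [638.  98.] [139. 149.] 81.5
dark [119.  81.] [641. 282.] [142. 149.] 78.9
dark [378.  78.] [643. -86.] [149. 139.] 6.2
```

View pics/w1.png

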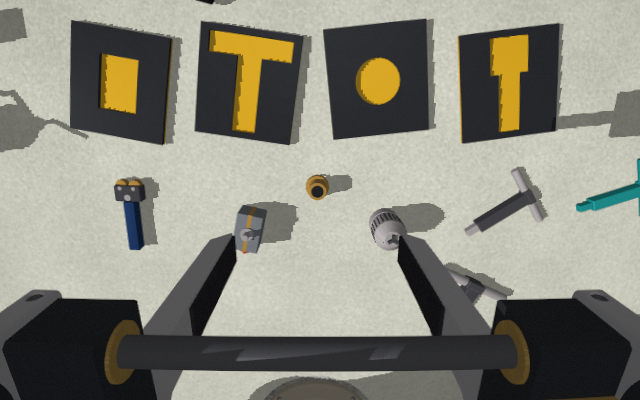

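The wrist view shows the boards at the top: magnet (119,82), T (248,82), chuck (378,80) and knurl (509,82). Below them are the knurling tool (130,212, head up), magnet base (250,228), bushing (317,187), drill chuck (387,228) and key B (505,208, bar up-right). Board centres agree with the scene view to within 5 mm and their sizes match. Next, tool poses from depth.

```bash
python3 - <<'E'
from h import *
c=load('wrist'); v,u=np.mgrid[0:400,0:640]; uv=np.c_[u.ravel(),v.ravel()]
W=world(c,uv).reshape(400,640,3); Z=W[:,:,2]
def an(n,box,z0,z1,zp=None):
    x0,y0,x1,y1=box; S=np.zeros((400,640),bool); S[y0:y1,x0:x1]=True
    m=(S&(Z>z0)&(Z<z1)).astype(np.uint8)
    k=max(cv2.findContours(m,cv2.RETR_EXTERNAL,cv2.CHAIN_APPROX_NONE)[0],key=cv2.contourArea)
    P=W[m>0][:,:2].astype(np.float32); q=W[m>0]
    r=cv2.minAreaRect(P); ev=np.linalg.eigh(np.cov(P.T))[1][:,1]
    print(n,len(P),'rect',np.round(r[0]),np.round(r[1]),round(r[2],1),'mean',q.mean(0).round(1),'pca',np.degrees(np.arctan2(ev[1],ev[0])).round(1), 'zmed',np.median(q[:,2]).round(1))
an('knurl',(105,165,155,260),8,24)
an('knurl shank',(120,205,155,260),14,24)
an('mag top',(225,195,280,262),34,45)
an('mag stud',(225,195,280,262),50,70)
an('chuck side',(362,200,410,256),30,58)
an('chuck nose',(362,200,412,256),66,90)
an('key',(455,160,550,245),6,24)
an('key shank',(460,185,525,245),13,24)
an('bushing',(300,170,335,205),28,40)
for uv in ((120,60),(400,30),(470,130),(300,250)): print(uv,W[uv[1],uv[0]].round(1))
E
```

```text
knurl 1282 rect [445. 292.] [ 43. 116.] 86.8 mean [455.5 289.   16.4] pca 177.3 zmed 17.2
knurl shank 541 rect [425. 292.] [20. 76.] 87.7 mean [426.4 291.7  17.5] pca 177.5 zmed 17.6
mag top 926 rect [425. 105.] [40. 61.] 76.8 mean [428.2 103.3  39.7] pca 172.7 zmed 39.7
mag stud 43 rect [426. 105.] [9. 8.] 79.3 mean [426.1 104.7  55.6] pca 122.3 zmed 56.0
chuck side 348 rect [ 431. -104.] [42. 48.] 60.5 mean [442.3 -98.9  47.9] pca 125.8 zmed 50.7
chuck nose 285 rect [ 430. -105.] [27. 30.] 83.3 mean [ 430.1 -104.9   69.5] pca 158.8 zmed 69.2
key 1347 rect [ 447. -287.] [101. 116.] 33.9 mean [ 456.8 -299.    14.8] pca 125.3 zmed 15.7
key shank 694 rect [ 446. -287.] [ 30. 112.] 45.0 mean [ 446.7 -285.6   16.8] pca 127.5 zmed 17.1
bushing 264 rect [490.  -0.] [25. 26.] 89.5 mean [ 4.898e+02 -4.000e-01  3.350e+01] pca -159.4 zmed 33.6
(120, 60) [674.  277.8   4.4]
(400, 30) [ 709.4 -113.7    8.5]
(470, 130) [ 575.4 -225.    10.6]
(300, 250) [378.3  27.1  -1. ]
```

```bash
python3 - <<'E'
from h import *
o=manip.get_obs(); print(np.round(o['joint_pos'],3))
a=go(452.5,-295,130,-.977); b=go(452.5,-295,28,-.977,a); c=go(452.5,-295,150,-.977,b)
x,y=638+10*np.cos(-.148),98+10*np.sin(-.148)
d=go(x,y,150,-.148,c); go(x,y,32,-.148,d)
E
```

```text
[-0.131  0.178  1.333 -0.002  1.632  1.441]
(452.5, -295, 130, -0.977) turn [0.004 0.002 1.952] shift [-0.2159  0.7324  0.551 ] rows 9.0
(452.5, -295, 28, -0.977) turn [0. 0. 0.] shift [ 0.    -0.     0.255] rows 2.4
(452.5, -295, 150, -0.977) turn [0. 0. 0.] shift [ 0.     0.    -0.305] rows 2.9
(np.float64(647.8906797646024), np.float64(96.52539707240076), 150, -0.148) turn [-0.     0.    -1.658] shift [-0.538  -0.9525 -0.    ] rows 10.5
(np.float64(647.8906797646024), np.float64(96.52539707240076), 32, -0.148) turn [0. 0. 0.] shift [ 0.    -0.     0.295] rows 2.8
```

Call:
servo_tool(deltas=[[[0,0,1],[-0.216,0.7324,0.551],0],[[0,0,1],[-0.216,0.7324,0.551],0],[[0,0,1],[-0.216,0.7324,0.551],0],[[0,0,1],[-0.216,0.7324,0.551],0],[[0,0,1],[-0.216,0.7324,0.551],0],[[0,0,1],[-0.216,0.7324,0.551],0],[[0,0,1],[-0.216,0.7324,0.551],0],[[0,0,1],[-0.216,0.7324,0.551],0],[[0,0,1],[-0.216,0.7324,0.551],0],[[0,0,1],[-0.216,0.7324,0.551],0]])

```text
t: 2.75
position: [448.1, -298.5, 125.9]
tool_rot: [3.139, 0.007, -0.507]
wrist_force: [-1.3, 0.5, -0.8]
opening: 94.3
gripper_force: 0.0
```

Call:
servo_tool(deltas=[[[0,0,0.952],[0,0,0.12],0],[[0,0,0.952],[0,0,0.12],0],[[0,0,0.952],[0,0,0.12],0],[[0,0,0.952],[0,0,0.12],0],[[0,0,0.952],[0,0,0.12],0],[[0,0,0.952],[0,0,0.12],0],[[0,0,0.952],[0,0,0.12],0]])

```text
t: 3.33
position: [453.2, -293.9, 82.6]
tool_rot: [3.142, -0.001, -0.975]
wrist_force: [0.1, -0.5, 0.2]
opening: 93.5
gripper_force: 0.0
```

```bash
python3 - <<'E'
from h import *
go(452.5,-295,28,-.977)
c=grab('wrist'); im=c['img'][:,:,::-1]; cv2.imwrite('pics/w2.png',im)
E
```

```text
(452.5, -295, 28, -0.977) turn [ 0.    -0.002  0.004] shift [0.0011 0.0029 0.1366] rows 1.3
```

View pics/w2.png

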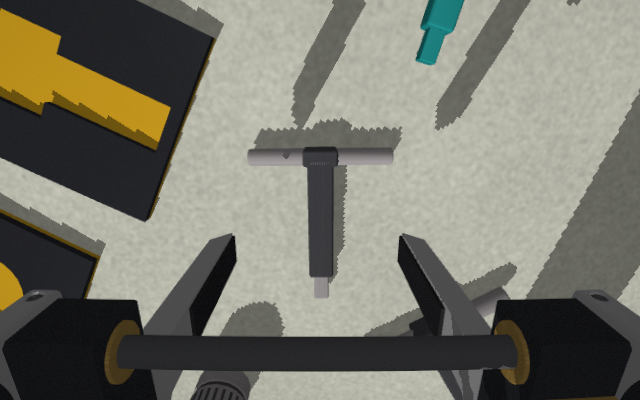

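The key (320,215) sits centred and parallel between the fingers. Descending and closing.

Call:
servo_tool(deltas=[[[0,0,0],[0.001,0.002,0.07],0],[[0,0,0],[0.001,0.002,0.12],0],[[0,0,0],[0.001,0.002,0.137],0],[[0,0,0],[0.001,0.002,0.137],0],[[0,0,0],[0.001,0.002,0.137],0.5],[[0,0,0],[0.001,0.002,0.137],1],[[0,0,0],[0.001,0.002,0.137],1],[[0,0,0],[0.001,0.002,0.137],1],[[0,0,0],[0.001,0.002,0.137],1],[[0,0,0],[0.001,0.002,0.137],1]])

```text
t: 4.22
position: [453.5, -294.2, 27.8]
tool_rot: [-3.141, -0.001, -0.976]
wrist_force: [-0.6, 0.4, 0.7]
opening: 57.4
gripper_force: 0.0
```

Call:
servo_tool(deltas=[[[0,0,0],[0,0,0],1],[[0,0,0],[0,0,0],1],[[0,0,0],[0,0,0],1],[[0,0,0],[0,0,0],1]])

```text
t: 4.55
position: [453.2, -294.0, 27.2]
tool_rot: [3.142, -0.0, -0.976]
wrist_force: [-0.6, -0.2, -0.3]
opening: 31.0
gripper_force: 0.0
```

Call:
servo_tool(deltas=[[[0,0,0],[0,0,0],1],[[0,0,0],[0,0,0],1],[[0,0,0],[0,0,0],1],[[0,0,0],[0,0,0],1],[[0,0,0],[0,0,0],1]])

```text
t: 4.97
position: [453.0, -294.1, 27.2]
tool_rot: [3.141, 0.0, -0.976]
wrist_force: [-1.3, -0.3, 0.7]
opening: 17.6
gripper_force: 30.0
```

Call:
servo_tool(deltas=[[[0,0,0],[0,0,-0.05],1],[[0,0,0],[0,0,-0.12],1],[[0,0,0],[0,0,-0.2],1],[[0,0,0],[0,0,-0.28],1],[[0,0,0],[0,0,-0.305],1],[[0,0,0],[0,0,-0.305],1]])

```text
t: 5.47
position: [454.9, -295.1, 151.7]
tool_rot: [-3.14, -0.006, -0.976]
wrist_force: [-0.1, 0.1, -2.9]
opening: 17.6
gripper_force: 30.0
```

```bash
python3 - <<'E'
from h import *
a=go(550,-100,150,-.5); b=go(647.9,96.5,150,-.148,a); go(647.9,96.5,32,-.148,b)
E
```

```text
(550, -100, 150, -0.5) turn [-0.001 -0.013 -0.952] shift [-0.2709 -0.4701  0.0036] rows 5.2
(647.9, 96.5, 150, -0.148) turn [ 0.     0.    -0.704] shift [-0.0207 -0.5485 -0.    ] rows 5.3
(647.9, 96.5, 32, -0.148) turn [0. 0. 0.] shift [ 0.    -0.     0.295] rows 2.8
```

Call:
servo_tool(deltas=[[[0,0,-0.1],[-0.025,-0.04,0],1],[[0,0,-0.25],[-0.07,-0.12,0],1],[[0,0,-0.4],[-0.115,-0.2,0],1],[[0,0,-0.55],[-0.16,-0.28,0],1],[[0,0,-0.7],[-0.205,-0.36,0],1],[[0,0,-0.85],[-0.25,-0.43,0],1],[[0,0,-0.952],[-0.271,-0.47,0.003],1],[[0,0,-0.952],[-0.271,-0.47,0.003],1]])

```text
t: 6.13
position: [548.1, -94.5, 144.9]
tool_rot: [-3.14, 0.005, -0.495]
wrist_force: [0.6, -0.8, -3.7]
opening: 17.4
gripper_force: 30.0
```

Call:
servo_tool(deltas=[[[0,0,-0.1],[-0.002,-0.06,0],1],[[0,0,-0.25],[-0.006,-0.15,0],1],[[0,0,-0.4],[-0.01,-0.25,0],1],[[0,0,-0.5],[-0.014,-0.35,0],1],[[0,0,-0.6],[-0.018,-0.45,0],1],[[0,0,-0.704],[-0.0207,-0.53,0],1],[[0,0,-0.704],[-0.0207,-0.5485,0],1],[[0,0,-0.704],[-0.0207,-0.5485,0],1],[[0,0,-0.704],[-0.0207,-0.5485,0],1],[[0,0,-0.704],[-0.0207,-0.5485,0],1]])

```text
t: 6.97
position: [644.8, 95.8, 146.7]
tool_rot: [3.14, 0.003, -0.15]
wrist_force: [-0.4, 0.2, -3.0]
opening: 17.7
gripper_force: 30.0
```

```bash
python3 - <<'E'
from h import *
go(647.9,96.5,60,-.148); go(647.9,96.5,32,-.148)
c=grab('wrist'); im=c['img'][:,:,::-1]; cv2.imwrite('pics/w3.png',im)
E
```

```text
(647.9, 96.5, 60, -0.148) turn [ 0.004  0.006 -0.004] shift [ 0.0079 -0.0033  0.2166] rows 2.1
(647.9, 96.5, 32, -0.148) turn [ 0.004  0.006 -0.004] shift [ 0.0082 -0.0034  0.2866] rows 2.8
```

View pics/w3.png

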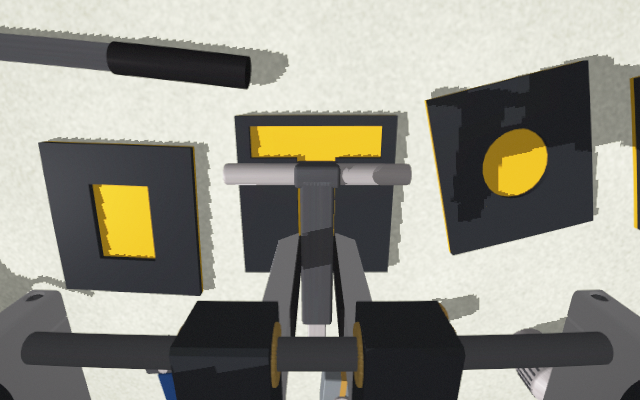

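The key is held with bar ends (225,174)-(411,174), above the T pocket whose far edge runs (250,126)-(382,126). I'll check the alignment numerically.

```bash
python3 - <<'E'
from h import *
c=load('wrist'); B=plane(c,[(225,174),(411,174)],128)[:,:2]; E=plane(c,[(250,126),(382,126)],10)[:,:2]
for P in (B,E):
    d=P[1]-P[0]; a=np.arctan2(d[1],d[0])+np.pi/2; print(P.round(),P.mean(0).round(1),np.linalg.norm(d).round(),np.degrees(a).round(1))
a=np.radians(-8.3); x=np.array([np.cos(a),np.sin(a)])
print('key origin',B.mean(0)-52*x,'board',E.mean(0)-66*x)
E
```

```text
[[695. 139.]
 [680.  40.]] [687.3  89.4] 100.0 -8.7
[[711. 144.]
 [694.  32.]] [702.4  88.4] 114.0 -8.6
key origin [635.87655846  96.95642957] board [637.09277991  97.88368189]
```

Call:
servo_tool(deltas=[[[0,0,0],[0.004,-0.0025,0.06],1],[[0,0,0],[0.004,-0.0025,0.13],1],[[0,0,0],[0.004,-0.0025,0.2],1],[[0,0,0],[0.004,-0.0025,0.24],1],[[0,0,0],[0.004,-0.0025,0.265],1],[[0,0,0],[0.004,-0.0025,0.265],1],[[0,0,0],[0.004,-0.0025,0.265],1]])

```text
t: 7.6
position: [648.1, 97.4, 42.3]
tool_rot: [3.141, -0.0, -0.15]
wrist_force: [0.9, 0.7, -2.6]
opening: 17.8
gripper_force: 30.0
```

```bash
python3 - <<'E'
from h import *
go(647,97,31.8,-.148); print(manip.get_obs()['wrist_force'])
E
```

```text
(647, 97, 31.8, -0.148) turn [ 0.    -0.    -0.003] shift [-0.0025  0.0013  0.0264] rows 0.3
[ 0.87003471  0.73935337 -2.55557599]
```

Call:
servo_tool(deltas=[[[0,0,0],[-0.002,0,0.01],1],[[0,0,0],[-0.002,0,0.02],1],[[0,0,0],[-0.002,0,0.024],1],[[0,0,0],[-0.002,0,0.027],1],[[0,0,0],[-0.002,0,0.027],1],[[0,0,0],[-0.002,0,0.027],1]])

```text
t: 8.1
position: [647.3, 98.5, 31.4]
tool_rot: [3.142, -0.0, -0.148]
wrist_force: [-0.3, 0.5, -3.0]
opening: 17.3
gripper_force: 30.0
```

Call:
servo_tool(deltas=[[[0,0,0],[0,0,0.0015],1],[[0,0,0],[0,0,0.0015],1],[[0,0,0],[0,0,0.0015],0.6],[[0,0,0],[0,0,0.0015],0.6],[[0,0,0],[0,0,0.0015],0.6],[[0,0,0],[0,0,0.0015],0.6],[[0,0,0],[0,0,0.0015],0.6]])

```text
t: 8.68
position: [647.3, 98.4, 30.8]
tool_rot: [3.142, -0.0, -0.148]
wrist_force: [0.2, 0.4, 0.8]
opening: 37.4
gripper_force: 0.0
```

Call:
servo_tool(deltas=[[[0,0,0],[0,0,-0.05],0.6],[[0,0,0],[0,0,-0.15],0.4],[[0,0,0],[0,0,-0.25],0],[[0,0,0],[0,0,-0.3],0],[[0,0,0],[0,0,-0.3],0],[[0,0,0],[0,0,-0.3],0]])

```text
t: 9.18
position: [647.9, 98.5, 152.2]
tool_rot: [-3.141, -0.003, -0.148]
wrist_force: [-0.9, 0.3, -0.6]
opening: 67.4
gripper_force: 0.0
```

```bash
python3 - <<'E'
from h import *
c=grab('wrist'); im=c['img'][:,:,::-1]; cv2.imwrite('pics/w4.png',im)
a=go(425,105,130,-.23); b=go(425,105,30,-.23,a)
E
```

```text
(425, 105, 130, -0.23) turn [0.    0.001 0.164] shift [-0.5506  0.0655  0.0511] rows 5.3
(425, 105, 30, -0.23) turn [0. 0. 0.] shift [ 0.   -0.    0.25] rows 2.4
```

View pics/w4.png

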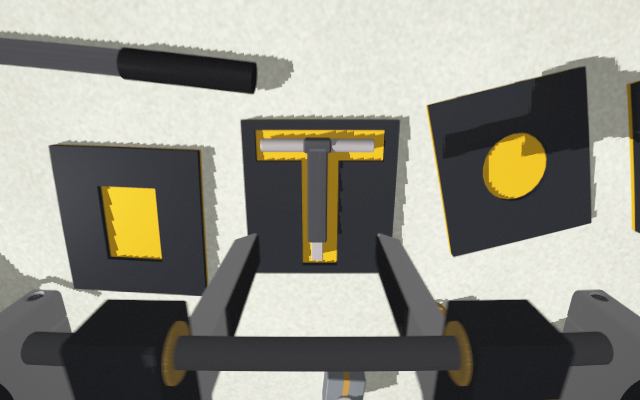

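The key lies in its T pocket, bar (262–374) inside the slot (257–385). Next is the magnet base.

Call:
servo_tool(deltas=[[[0,0,0.164],[-0.55,0.0655,0.05],0],[[0,0,0.164],[-0.55,0.0655,0.05],0],[[0,0,0.164],[-0.55,0.0655,0.05],0],[[0,0,0.164],[-0.55,0.0655,0.05],0],[[0,0,0.164],[-0.55,0.0655,0.05],0],[[0,0,0.164],[-0.55,0.0655,0.05],0],[[0,0,0.164],[-0.55,0.0655,0.05],0],[[0,0,0.164],[-0.55,0.0655,0.05],0]])

```text
t: 9.9
position: [424.6, 105.0, 129.6]
tool_rot: [3.141, 0.002, -0.23]
wrist_force: [0.2, 0.4, 0.4]
opening: 94.1
gripper_force: 0.0
```

```bash
python3 - <<'E'
from h import *
go(425.5,105,30,-.23); c=grab('wrist')
v,u=np.mgrid[0:400,0:640]; W=world(c,np.c_[u.ravel(),v.ravel()]).reshape(-1,3)
m=(abs(W[:,2]-40)<4)&(np.hypot(W[:,0]-425,W[:,1]-105)<45); r=cv2.minAreaRect(W[m][:,:2].astype(np.float32)); print(m.sum(),r)
m=(W[:,2]>50)&(W[:,2]<62)&(np.hypot(W[:,0]-425,W[:,1]-105)<20); print('stud',W[m].mean(0))
E
```

```text
(425.5, 105, 30, -0.23) turn [0.001 0.003 0.   ] shift [ 0.0026 -0.0007  0.249 ] rows 2.4
3581 ((424.908203125, 104.66172790527344), (40.036685943603516, 61.191856384277344), 76.95995330810547)
stud [425.8716601  104.44562215  55.94982239]
```

Call:
servo_tool(deltas=[[[0,0,0],[0.002,0,0.08],0],[[0,0,0],[0.002,0,0.17],0],[[0,0,0],[0.002,0,0.23],0],[[0,0,0],[0.002,0,0.25],0.3],[[0,0,0],[0.002,0,0.25],1],[[0,0,0],[0.002,0,0.25],1],[[0,0,0],[0.002,0,0.25],1],[[0,0,0],[0.002,0,0.25],1],[[0,0,0],[0.002,0,0.25],1],[[0,0,0],[0.002,0,0.25],1]])

```text
t: 10.78
position: [427.3, 104.9, 31.6]
tool_rot: [-3.141, -0.002, -0.23]
wrist_force: [0.2, -0.1, 0.2]
opening: 50.5
gripper_force: 0.0
```

Call:
servo_tool(deltas=[[[0,0,0],[0,0,0],1],[[0,0,0],[0,0,0],1],[[0,0,0],[0,0,0],1],[[0,0,0],[0,0,0],1],[[0,0,0],[0,0,0],1]])

```text
t: 11.2
position: [426.6, 104.4, 31.2]
tool_rot: [3.141, -0.001, -0.23]
wrist_force: [-1.0, -1.9, 6.0]
opening: 40.1
gripper_force: 30.0
```

```bash
python3 - <<'E'
from h import *
a=go(425.5,105,120,-.23); b=go(641.5,283.5,120,-.192,a); go(641.5,283.5,40,-.192,b)
E
```

```text
(425.5, 105, 120, -0.23) turn [ 0.001 -0.001  0.001] shift [-0.0029 -0.0006 -0.2221] rows 2.1
(641.5, 283.5, 120, -0.192) turn [ 0.     0.    -0.076] shift [ 0.424  -0.5576 -0.    ] rows 6.7
(641.5, 283.5, 40, -0.192) turn [0. 0. 0.] shift [ 0.  -0.   0.2] rows 1.9
```

Call:
servo_tool(deltas=[[[0,0,0],[0,0,-0.04],1],[[0,0,0],[0,0,-0.11],1],[[0,0,0],[0,0,-0.18],1],[[0,0,0],[0,0,-0.22],1],[[0,0,0],[0,0,-0.22],1]])

```text
t: 11.62
position: [428.6, 105.3, 121.2]
tool_rot: [-3.139, -0.006, -0.23]
wrist_force: [1.3, 0.1, -4.4]
opening: 40.0
gripper_force: 30.0
```

Call:
servo_tool(deltas=[[[0,0,-0.01],[0.03,-0.04,0],1],[[0,0,-0.02],[0.08,-0.1,0],1],[[0,0,-0.03],[0.14,-0.18,0],1],[[0,0,-0.04],[0.2,-0.26,0],1],[[0,0,-0.05],[0.26,-0.34,0],1],[[0,0,-0.06],[0.32,-0.42,0],1],[[0,0,-0.07],[0.38,-0.5,0],1],[[0,0,-0.076],[0.424,-0.557,0],1],[[0,0,-0.076],[0.424,-0.557,0],1],[[0,0,-0.076],[0.424,-0.557,0],1]])

```text
t: 12.45
position: [641.7, 283.7, 114.6]
tool_rot: [3.139, 0.005, -0.191]
wrist_force: [-0.8, -0.6, -4.4]
opening: 39.7
gripper_force: 30.0
```

Call:
servo_tool(deltas=[[[0,0,0],[0,0,0],1],[[0,0,0],[0,0,0],1]])

```text
t: 12.62
position: [640.5, 282.0, 116.9]
tool_rot: [3.139, 0.004, -0.193]
wrist_force: [0.2, 0.0, -5.0]
opening: 40.1
gripper_force: 30.0
```

```bash
python3 - <<'E'
from h import *
go(643,283,42,-.192); c=grab('wrist')
im=c['img'][:,:,::-1]; cv2.imwrite('pics/w5.png',im)
v,u=np.mgrid[0:400,0:640]; W=world(c,np.c_[u.ravel(),v.ravel()]).reshape(-1,3)
zt=manip.get_obs()['position'][2]-31.2+40
m=(abs(W[:,2]-zt)<4)&(np.hypot(W[:,0]-641,W[:,1]-283)<45); print(zt,m.sum(),cv2.minAreaRect(W[m][:,:2].astype(np.float32)))
hsv=cv2.cvtColor(im.copy(),cv2.COLOR_BGR2HSV)
m=((im.max(2)<75)|(cv2.inRange(hsv,(18,150,100),(34,255,255))>0)).ravel()&(abs(W[:,2]-10)<3)&(np.hypot(W[:,0]-641,W[:,1]-283)<110)
print('board',m.sum(),cv2.minAreaRect(W[m][:,:2].astype(np.float32)))
E
```

```text
(643, 283, 42, -0.192) turn [ 0.005  0.007 -0.001] shift [ 0.0064 -0.0041  0.1873] rows 1.8
126.47851084462069 8336 ((638.847900390625, 283.22479248046875), (64.11026000976562, 61.462669372558594), 79.8741226196289)
board 17316 ((641.1725463867188, 283.6995849609375), (139.6983184814453, 148.8253936767578), 78.85462951660156)
```

View pics/w5.png

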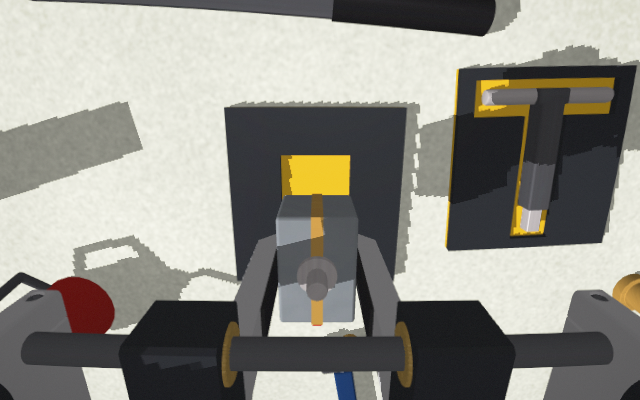

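The magnet base is aligned over its pocket (315,185), and the oil can (80,305) is clear. Lowering.

Call:
servo_tool(deltas=[[[0,0,0],[0.006,-0.003,0.05],1],[[0,0,0],[0.006,-0.003,0.11],1],[[0,0,0],[0.006,-0.003,0.15],1],[[0,0,0],[0.006,-0.003,0.18],1],[[0,0,0],[0.006,-0.003,0.18],1],[[0,0,0],[0.006,-0.003,0.18],1],[[0,0,0],[0.006,-0.003,0.18],1]])

```text
t: 13.25
position: [645.9, 283.9, 48.0]
tool_rot: [-3.14, -0.002, -0.192]
wrist_force: [-0.3, -0.5, -4.1]
opening: 39.7
gripper_force: 30.0
```

Call:
servo_tool(deltas=[[[0,0,0],[0,0,0],1]])

```text
t: 13.33
position: [646.2, 284.1, 48.4]
tool_rot: [-3.14, -0.003, -0.192]
wrist_force: [0.5, -0.0, -4.5]
opening: 39.7
gripper_force: 30.0
```

Call:
servo_tool(deltas=[[[0,0,0],[-0.008,0.002,0],1],[[0,0,0],[-0.008,0.002,0.01],1],[[0,0,0],[-0.008,0.002,0.02],1],[[0,0,0],[-0.008,0.002,0.028],1],[[0,0,0],[-0.008,0.002,0.031],1],[[0,0,0],[-0.008,0.002,0.031],1],[[0,0,0],[-0.008,0.002,0.031],1]])

```text
t: 13.92
position: [641.6, 283.7, 35.2]
tool_rot: [-3.142, -0.0, -0.192]
wrist_force: [-2.2, -1.6, 3.9]
opening: 39.7
gripper_force: 30.0
```

Contact with the floor. Releasing.

Call:
servo_tool(deltas=[[[0,0,0],[0,0,0],0.4],[[0,0,0],[0,0,0],0.3],[[0,0,0],[0,0,0],0.3],[[0,0,0],[0,0,0],0.3],[[0,0,0],[0,0,-0.05],0.3],[[0,0,0],[0,0,-0.15],0.2],[[0,0,0],[0,0,-0.25],0],[[0,0,0],[0,0,-0.3],0],[[0,0,0],[0,0,-0.3],0],[[0,0,0],[0,0,-0.3],0]])

```text
t: 14.75
position: [642.6, 283.9, 155.8]
tool_rot: [-3.14, -0.003, -0.192]
wrist_force: [-0.0, 0.2, -0.7]
opening: 93.5
gripper_force: 0.0
```

```bash
cat >> h.py <<'E'
def cloud(c):
    v,u=np.mgrid[0:400,0:640]; return world(c,np.c_[u.ravel(),v.ravel()]).reshape(-1,3)
def rect(W,x,y,r,z0,z1):
    m=(W[:,2]>z0)&(W[:,2]<z1)&(np.hypot(W[:,0]-x,W[:,1]-y)<r); q=W[m]
    print(m.sum(),cv2.minAreaRect(q[:,:2].astype(np.float32)),'zmed',np.median(q[:,2]).round(1)); return q
E
python3 - <<'E'
from h import *
W=cloud(grab('wrist')); q=rect(W,641,283,45,38,50)
A=np.c_[q[:,:2],np.ones(len(q))]; print('tilt',np.linalg.lstsq(A,q[:,2],rcond=None)[0][:2])
a=go(430,-105,150,0)
a=go(448,292,130,-.05)
E
```

```text
3074 ((638.7696533203125, 285.3069152832031), (40.03343200683594, 63.74113464355469), 78.87551879882812) zmed 43.7
tilt [-0.00380141  0.00204594]
(430, -105, 150, 0) turn [ 0.     0.001 -0.385] shift [-0.3332  1.0543  0.0099] rows 10.6
(448, 292, 130, -0.05) turn [ 0.001  0.001 -0.285] shift [-0.4787  0.0715  0.0597] rows 4.7
```

The magnet base is in: top at 43.7 mm, flat, about 3 mm off centre. Next is the knurling tool.

Call:
servo_tool(deltas=[[[0,0,-0.285],[-0.4787,0.0715,0.06],0],[[0,0,-0.285],[-0.4787,0.0715,0.06],0],[[0,0,-0.285],[-0.4787,0.0715,0.06],0],[[0,0,-0.285],[-0.4787,0.0715,0.06],0],[[0,0,-0.285],[-0.4787,0.0715,0.06],0],[[0,0,-0.285],[-0.4787,0.0715,0.06],0],[[0,0,-0.285],[-0.4787,0.0715,0.06],0],[[0,0,-0.285],[-0.4787,0.0715,0.06],0]])

```text
t: 15.47
position: [448.7, 292.1, 129.3]
tool_rot: [3.141, 0.0, -0.049]
wrist_force: [0.7, 0.3, 0.3]
opening: 94.4
gripper_force: 0.0
```

```bash
python3 - <<'E'
from h import *
W=cloud(grab('wrist')); rect(W,445,292,66,8,24); rect(W,420,292,40,14,24); go(448,292,27.5,-.05)
E
```

```text
3808 ((443.7232666015625, 291.8784484863281), (41.68629837036133, 116.11264038085938), 88.23810577392578) zmed 17.4
1628 ((422.8656921386719, 293.2286376953125), (17.344860076904297, 74.2730941772461), 87.6748275756836) zmed 17.5
(448, 292, 27.5, -0.05) turn [ 0.001 -0.     0.   ] shift [-0.0035  0.0005  0.2551] rows 2.4
```

Call:
servo_tool(deltas=[[[0,0,-0.02],[-0.003,0,0.08],0],[[0,0,-0.02],[-0.003,0,0.17],0],[[0,0,-0.02],[-0.003,0,0.23],0],[[0,0,-0.02],[-0.003,0,0.255],0.3],[[0,0,-0.02],[-0.003,0,0.255],1],[[0,0,-0.02],[-0.003,0,0.255],1],[[0,0,-0.02],[-0.003,0,0.255],1],[[0,0,-0.02],[-0.003,0,0.255],1],[[0,0,-0.02],[-0.003,0,0.255],1],[[0,0,-0.02],[-0.003,0,0.255],1]])

```text
t: 16.35
position: [447.9, 292.5, 29.4]
tool_rot: [-3.141, -0.002, -0.04]
wrist_force: [0.2, -0.5, 0.1]
opening: 51.1
gripper_force: 0.0
```

Call:
servo_tool(deltas=[[[0,0,0],[0,0,0],1],[[0,0,0],[0,0,0],1],[[0,0,0],[0,0,0],1],[[0,0,0],[0,0,0],1],[[0,0,0],[0,0,0],1],[[0,0,0],[0,0,0],1],[[0,0,0],[0,0,0],1],[[0,0,0],[0,0,0],1]])

```text
t: 17.02
position: [447.0, 291.8, 28.2]
tool_rot: [3.141, 0.0, -0.04]
wrist_force: [0.9, -2.0, 1.7]
opening: 17.5
gripper_force: 30.0
```

```bash
python3 - <<'E'
from h import *
o=manip.get_obs();p=list(o['position'])
a=go(p[0],p[1],150,-.04); b=go(545,0,150,.04,a); go(644,-275.5,150,.143,b)
E
```

```text
(np.float64(446.97951802182894), np.float64(291.832050621135), 150, -0.04) turn [0.002 0.001 0.001] shift [-1.000e-04  2.000e-04 -3.045e-01] rows 2.9
(545, 0, 150, 0.04) turn [ 0.    0.   -0.16] shift [0.274  0.7192 0.    ] rows 7.4
(644, -275.5, 150, 0.143) turn [ 0.     0.    -0.206] shift [0.2198 0.6981 0.    ] rows 7.0
```

Call:
servo_tool(deltas=[[[0,0,0],[0,0,-0.05],1],[[0,0,0],[0,0,-0.12],1],[[0,0,0],[0,0,-0.2],1],[[0,0,0],[0,0,-0.28],1],[[0,0,0],[0,0,-0.305],1],[[0,0,0],[0,0,-0.305],1]])

```text
t: 17.52
position: [448.8, 293.2, 152.4]
tool_rot: [-3.139, -0.005, -0.04]
wrist_force: [-0.1, 0.2, -4.2]
opening: 17.5
gripper_force: 30.0
```

Call:
servo_tool(deltas=[[[0,0,-0.02],[0.02,0.04,0],1],[[0,0,-0.04],[0.05,0.12,0],1],[[0,0,-0.06],[0.08,0.21,0],1],[[0,0,-0.08],[0.12,0.31,0],1],[[0,0,-0.1],[0.16,0.41,0],1],[[0,0,-0.12],[0.2,0.51,0],1],[[0,0,-0.14],[0.24,0.61,0],1],[[0,0,-0.16],[0.274,0.719,0],1]])

```text
t: 18.18
position: [541.7, 8.1, 147.3]
tool_rot: [-3.141, 0.004, 0.041]
wrist_force: [0.7, -0.6, -3.1]
opening: 17.5
gripper_force: 30.0
```

Call:
servo_tool(deltas=[[[0,0,-0.03],[0.03,0.09,0],1],[[0,0,-0.06],[0.06,0.18,0],1],[[0,0,-0.09],[0.09,0.28,0],1],[[0,0,-0.12],[0.12,0.38,0],1],[[0,0,-0.15],[0.15,0.48,0],1],[[0,0,-0.18],[0.18,0.58,0],1],[[0,0,-0.2],[0.21,0.66,0],1],[[0,0,-0.206],[0.22,0.698,0],1],[[0,0,-0.206],[0.22,0.698,0],1],[[0,0,-0.206],[0.22,0.698,0],1]])

```text
t: 19.02
position: [640.3, -265.6, 146.3]
tool_rot: [-3.137, 0.005, 0.141]
wrist_force: [-0.8, 0.2, -3.5]
opening: 18.0
gripper_force: 30.0
```

Call:
servo_tool(deltas=[[[0,0,0],[0,0,0.04],1],[[0,0,0],[0,0,0.05],1],[[0,0,0],[0,0,0.05],1]])

```text
t: 19.27
position: [639.7, -263.0, 127.4]
tool_rot: [-3.137, 0.005, 0.145]
wrist_force: [-0.4, -0.1, -2.9]
opening: 17.4
gripper_force: 30.0
```

```bash
python3 - <<'E'
from h import *
c=grab('wrist'); W=cloud(c); im=c['img'][:,:,::-1]; cv2.imwrite('pics/w6.png',im); o=manip.get_obs(); z=o['position'][2]
hsv=cv2.cvtColor(im.copy(),cv2.COLOR_BGR2HSV)
k=((im.max(2)<75)|(cv2.inRange(hsv,(18,150,100),(34,255,255))>0)).ravel()
print('board');rect(W[k],640,-275,110,7,13)
print('tool');q=rect(W,670,-272,60,z-28+4,z-28+24)
go(644,-275.5,40,.143)
E
```

```text
board
14986 ((640.2957763671875, -276.22320556640625), (149.089599609375, 139.31793212890625), 8.292826652526855) zmed 9.6
tool
7746 ((651.2449951171875, -260.0845947265625), (85.62427520751953, 42.064292907714844), 8.323674201965332) zmed 116.4
(644, -275.5, 40, 0.143) turn [-0.005  0.006  0.003] shift [0.005  0.0312 0.2216] rows 2.1
```

View pics/w6.png

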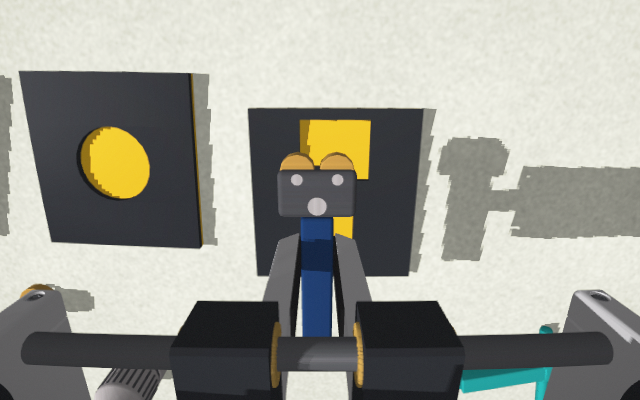

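The knurling tool is held head-up (317,190), about 12 mm left of its pocket (335,150). I'll correct sideways and lower.

Call:
servo_tool(deltas=[[[0,0,0],[0.004,0.033,0],1],[[0,0,0],[0.004,0.033,0.05],1],[[0,0,0],[0.004,0.033,0.11],1],[[0,0,0],[0.004,0.033,0.16],1],[[0,0,0],[0.004,0.033,0.2],1],[[0,0,0],[0.004,0.033,0.2],1],[[0,0,0],[0.004,0.033,0.2],1],[[0,0,0],[0.004,0.033,0.2],1]])

```text
t: 19.98
position: [646.6, -279.4, 51.9]
tool_rot: [3.139, -0.002, 0.143]
wrist_force: [1.1, 0.2, -2.6]
opening: 17.9
gripper_force: 30.0
```

```bash
python3 - <<'E'
from h import *
go(643.2,-275.8,32.4,.145)
E
```

```text
(643.2, -275.8, 32.4, 0.145) turn [ 0.004 -0.005 -0.003] shift [-0.0071 -0.0103  0.0487] rows 0.5
```

Call:
servo_tool(deltas=[[[0,0,0],[-0.005,-0.007,0.01],1],[[0,0,0],[-0.005,-0.007,0.02],1],[[0,0,0],[-0.005,-0.007,0.026],1],[[0,0,0],[-0.005,-0.007,0.026],1],[[0,0,0],[-0.005,-0.007,0.026],1],[[0,0,0],[-0.005,-0.007,0.026],1]])

```text
t: 20.48
position: [643.1, -276.1, 40.1]
tool_rot: [3.141, -0.0, 0.143]
wrist_force: [-0.5, -0.5, -3.1]
opening: 17.7
gripper_force: 30.0
```

```bash
python3 - <<'E'
from h import *
go(643.2,-275.8,32.4,.145)
E
```

```text
(643.2, -275.8, 32.4, 0.145) turn [ 0.001 -0.001 -0.003] shift [ 0.0005 -0.0007  0.0192] rows 0.2
```

Call:
servo_tool(deltas=[[[0,0,0],[0,0,0.01],1],[[0,0,0],[0,0,0.016],1],[[0,0,0],[0,0,0.019],1],[[0,0,0],[0,0,0.02],1],[[0,0,0],[0,0,0.02],1],[[0,0,0],[0,0,0.02],1]])

```text
t: 20.98
position: [642.7, -276.0, 32.3]
tool_rot: [3.142, 0.0, 0.143]
wrist_force: [-2.1, 0.2, 2.7]
opening: 17.7
gripper_force: 30.0
```

Contact. Releasing, then on to the chuck.

Call:
servo_tool(deltas=[[[0,0,0],[0,0,0],0.7],[[0,0,0],[0,0,0],0.6],[[0,0,0],[0,0,0],0.6],[[0,0,0],[0,0,0],0.6],[[0,0,0],[0,0,-0.05],0.6],[[0,0,0],[0,0,-0.15],0.4],[[0,0,0],[0,0,-0.25],0],[[0,0,0],[0,0,-0.3],0],[[0,0,0],[0,0,-0.3],0],[[0,0,0],[0,0,-0.3],0]])

```text
t: 21.82
position: [643.7, -276.4, 153.6]
tool_rot: [3.139, -0.003, 0.143]
wrist_force: [0.3, -0.9, 0.2]
opening: 67.5
gripper_force: 0.0
```

```bash
python3 - <<'E'
from h import *
W=cloud(grab('wrist')); q=rect(W,640,-276,66,14.5,28)
A=np.c_[q[:,:2],np.ones(len(q))]; print('tilt',np.linalg.lstsq(A,q[:,2],rcond=None)[0][:2])
a=go(430.5,-105,140,0.05)
E
```

```text
3362 ((639.7198486328125, -275.16650390625), (115.29664611816406, 41.58969497680664), 8.320049285888672) zmed 21.4
tilt [-0.01302925 -0.00504534]
(430.5, -105, 140, 0.05) turn [-0.     0.001  0.187] shift [-0.4638 -0.4985  0.029 ] rows 6.5
```

The knurling tool is in within 1 mm, top about 21.4–22 mm. Next is the drill chuck.

Call:
servo_tool(deltas=[[[0,0,0.187],[-0.464,-0.4985,0.029],0],[[0,0,0.187],[-0.464,-0.4985,0.029],0],[[0,0,0.187],[-0.464,-0.4985,0.029],0],[[0,0,0.187],[-0.464,-0.4985,0.029],0],[[0,0,0.187],[-0.464,-0.4985,0.029],0],[[0,0,0.187],[-0.464,-0.4985,0.029],0],[[0,0,0.187],[-0.464,-0.4985,0.029],0],[[0,0,0.187],[-0.464,-0.4985,0.029],0],[[0,0,0.187],[-0.464,-0.4985,0.029],0],[[0,0,0.187],[-0.464,-0.4985,0.029],0]])

```text
t: 22.7
position: [431.4, -105.7, 139.7]
tool_rot: [3.141, -0.0, 0.05]
wrist_force: [0.2, -1.2, -0.3]
opening: 94.1
gripper_force: 0.0
```

```bash
python3 - <<'E'
from h import *
W=cloud(grab('wrist')); rect(W,430,-105,40,66,90); rect(W,430,-105,40,50,57.5);rect(W,430,-105,40,50,85); go(430.5,-105,35,.05)
E
```

```text
1223 ((428.9810485839844, -106.80850219726562), (30.46767807006836, 29.803752899169922), 28.951251983642578) zmed 69.3
473 ((429.33905029296875, -107.11924743652344), (47.852134704589844, 47.89353942871094), 46.40842056274414) zmed 55.8
2995 ((429.33905029296875, -107.11924743652344), (47.852134704589844, 47.89353942871094), 46.40842056274414) zmed 64.0
(430.5, -105, 35, 0.05) turn [ 0.001 -0.    -0.001] shift [-0.0034 -0.0028  0.2619] rows 2.5
```

Call:
servo_tool(deltas=[[[0,0,0],[-0.005,0.0025,0.07],0],[[0,0,0],[-0.005,0.0025,0.15],0],[[0,0,0],[-0.005,0.0025,0.22],0],[[0,0,0],[-0.005,0.0025,0.262],0],[[0,0,0],[-0.005,0.0025,0.262],0],[[0,0,0],[-0.005,0.0025,0.262],1],[[0,0,0],[-0.005,0.0025,0.262],1],[[0,0,0],[-0.005,0.0025,0.262],1],[[0,0,0],[-0.005,0.0025,0.262],1],[[0,0,0],[-0.005,0.0025,0.262],1]])

```text
t: 23.58
position: [429.6, -106.6, 36.4]
tool_rot: [3.14, -0.002, 0.05]
wrist_force: [-0.4, 0.5, -0.5]
opening: 64.3
gripper_force: 0.0
```

Call:
servo_tool(deltas=[[[0,0,0],[0,0,0],1],[[0,0,0],[0,0,0],1],[[0,0,0],[0,0,0],1],[[0,0,0],[0,0,0],1],[[0,0,0],[0,0,0],1],[[0,0,0],[0,0,0],1]])

```text
t: 24.08
position: [429.2, -106.8, 35.9]
tool_rot: [3.14, -0.001, 0.05]
wrist_force: [-1.4, -2.9, 5.2]
opening: 47.6
gripper_force: 30.0
```

```bash
python3 - <<'E'
from h import *
o=manip.get_obs();p=list(o['position']); y=o['tool_rot'][2]
a=go(p[0],p[1],130,y); b=go(643,-87,130,y,a)
E
```

```text
(np.float64(429.22179842088144), np.float64(-106.83394444440498), 130, np.float64(0.05)) turn [ 0.003 -0.002 -0.   ] shift [ 2.000e-04  3.000e-04 -2.352e-01] rows 2.3
(643, -87, 130, np.float64(0.05)) turn [0. 0. 0.] shift [ 0.5363 -0.0227 -0.    ] rows 5.1
```

Call:
servo_tool(deltas=[[[0,0,0],[0,0,-0.04],1],[[0,0,0],[0,0,-0.11],1],[[0,0,0],[0,0,-0.18],1],[[0,0,0],[0,0,-0.235],1],[[0,0,0],[0,0,-0.235],1]])

```text
t: 24.5
position: [431.0, -106.7, 132.3]
tool_rot: [3.139, -0.006, 0.05]
wrist_force: [1.9, -1.0, -4.7]
opening: 47.3
gripper_force: 30.0
```

Call:
servo_tool(deltas=[[[0,0,0],[0.04,-0.002,0],1],[[0,0,0],[0.11,-0.005,0],1],[[0,0,0],[0.19,-0.008,0],1],[[0,0,0],[0.27,-0.011,0],1],[[0,0,0],[0.35,-0.014,0],1],[[0,0,0],[0.43,-0.018,0],1],[[0,0,0],[0.5,-0.021,0],1],[[0,0,0],[0.536,-0.023,0],1],[[0,0,0],[0.536,-0.023,0],1],[[0,0,0],[0.536,-0.023,0],1]])

```text
t: 25.33
position: [640.9, -85.7, 126.0]
tool_rot: [-3.14, 0.006, 0.05]
wrist_force: [-0.5, 0.1, -4.0]
opening: 47.3
gripper_force: 30.0
```

Call:
servo_tool(deltas=[[[0,0,0],[0,0,0.05],1],[[0,0,0],[0,0,0.1],1],[[0,0,0],[0,0,0.1],1],[[0,0,0],[0,0,0.1],1]])

```text
t: 25.67
position: [639.3, -86.0, 87.5]
tool_rot: [-3.14, 0.006, 0.049]
wrist_force: [-0.0, 1.0, -4.0]
opening: 47.4
gripper_force: 30.0
```

```bash
python3 - <<'E'
from h import *
c=grab('wrist'); W=cloud(c); im=c['img'][:,:,::-1]; cv2.imwrite('pics/w7.png',im); o=manip.get_obs(); z=o['position'][2]
hsv=cv2.cvtColor(im.copy(),cv2.COLOR_BGR2HSV)
k=((im.max(2)<75)|(cv2.inRange(hsv,(18,150,100),(34,255,255))>0)).ravel()
print('board');rect(W[k],643,-87,110,7,13)
print('chuck nose');rect(W,643,-87,30,z-36+66,z-36+90)
go(643,-87,40,.05)
E
```

```text
board
21974 ((643.2679443359375, -85.9753646850586), (149.282958984375, 140.0122528076172), 6.163318157196045) zmed 9.6
chuck nose
4623 ((640.1929321289062, -88.44610595703125), (27.804372787475586, 58.28793716430664), 12.564210891723633) zmed 122.5
(643, -87, 40, 0.05) turn [-0.001  0.005 -0.001] shift [0.0053 0.0019 0.1225] rows 1.2
```

View pics/w7.png

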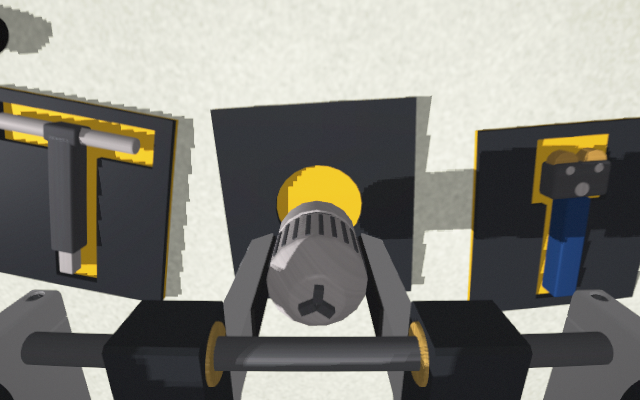

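The chuck is upright over its circular pocket (320,200), with the key and knurling tool seated either side. Board measured at (643.3,-86). Lowering.

Call:
servo_tool(deltas=[[[0,0,0],[0.004,0,0.04],1],[[0,0,0],[0.004,0,0.07],1],[[0,0,0],[0.004,0,0.09],1],[[0,0,0],[0.004,0,0.09],1],[[0,0,0],[0.004,0,0.09],1],[[0,0,0],[0.004,0,0.09],1]])

```text
t: 26.22
position: [644.5, -86.5, 54.0]
tool_rot: [3.141, -0.001, 0.05]
wrist_force: [0.8, 0.3, -4.9]
opening: 47.2
gripper_force: 30.0
```

```bash
python3 - <<'E'
from h import *
go(643.3,-86,40,.05)
E
```

```text
(643.3, -86, 40, 0.05) turn [ 0.001 -0.002 -0.   ] shift [-0.0029 -0.0013  0.0351] rows 0.3
```

Call:
servo_tool(deltas=[[[0,0,0],[-0.003,0,0.01],1],[[0,0,0],[-0.003,0,0.02],1],[[0,0,0],[-0.003,0,0.028],1],[[0,0,0],[-0.003,0,0.032],1],[[0,0,0],[-0.003,0,0.034],1],[[0,0,0],[-0.003,0,0.034],1],[[0,0,0],[-0.003,0,0.034],1]])

```text
t: 26.8
position: [642.7, -86.4, 40.1]
tool_rot: [3.142, 0.0, 0.05]
wrist_force: [-1.9, 0.1, -1.9]
opening: 47.0
gripper_force: 30.0
```

Floor partly takes the weight. Down a hair more, then release and rise.

Call:
servo_tool(deltas=[[[0,0,0],[0,0,0.001],1],[[0,0,0],[0,0,0.001],1],[[0,0,0],[0,0,0.001],0.4],[[0,0,0],[0,0,0.001],0.2],[[0,0,0],[0,0,0.001],0.2],[[0,0,0],[0,0,0.001],0.2],[[0,0,0],[0,0,0.001],0.2],[[0,0,0],[0,0,0.001],0.1]])

```text
t: 27.47
position: [643.1, -86.4, 39.5]
tool_rot: [3.141, -0.0, 0.05]
wrist_force: [0.2, -0.6, 0.1]
opening: 79.0
gripper_force: 0.0
```

Call:
servo_tool(deltas=[[[0,0,0],[0,0,-0.05],0.1],[[0,0,0],[0,0,-0.15],0.1],[[0,0,0],[0,0,-0.25],0],[[0,0,0],[0,0,-0.35],0],[[0,0,0],[-0.1,0,-0.45],0],[[0,0,0],[-0.2,0,-0.55],0],[[0,0,0],[-0.25,0,-0.65],0],[[0,0,0],[-0.25,0,-0.75],0],[[0,0,0],[-0.25,0,-0.75],0],[[0,0,0],[-0.25,0,-0.75],0]])

```text
t: 28.3
position: [544.0, -92.1, 346.9]
tool_rot: [3.137, -0.012, 0.049]
wrist_force: [0.1, -0.1, 1.2]
opening: 94.2
gripper_force: 0.0
```

Call:
servo_tool(deltas=[[[0,0,0],[0,0,0],0],[[0,0,0],[0,0,0],0],[[0,0,0],[0,0,0],0]])

```text
t: 28.55
position: [542.5, -91.1, 337.3]
tool_rot: [-3.14, 0.003, 0.05]
wrist_force: [-1.1, 0.1, -0.5]
opening: 94.2
gripper_force: 0.0
```

```bash
python3 - <<'E'
from h import *
c=grab('wrist'); W=cloud(c); cv2.imwrite('pics/w8.png',c['img'][:,:,::-1])
for n,a in dict(key=(637,98,70,14,30),mag=(641,284,45,38,50),knurl=(640,-276,66,14,30),chuck=(643,-86,40,54,62),nose=(643,-86,40,68,90),bush=(490,0,30,28,40)).items(): print(n,end=' '); rect(W,*a)
E
```

```text
key 1703 ((653.4848022460938, 111.6778335571289), (89.11136627197266, 122.55460357666016), 58.30974578857422) zmed 20.8
mag 1371 ((639.095947265625, 283.7038269042969), (42.75960922241211, 63.72779846191406), 78.8060531616211) zmed 43.9
knurl 1662 ((638.9946899414062, -271.6394958496094), (117.25482940673828, 41.89837646484375), 4.118698596954346) zmed 21.3
chuck 197 ((642.0482788085938, -85.05477905273438), (47.17105484008789, 46.84467315673828), 1.943548560142517) zmed 60.4
nose 652 ((642.0731201171875, -85.30730438232422), (33.23515319824219, 34.04872131347656), 47.013607025146484) zmed 73.0
bush 282 ((489.5632019042969, -0.29870033264160156), (26.169675827026367, 26.357341766357422), 13.525538444519043) zmed 33.7
```

View pics/w8.png

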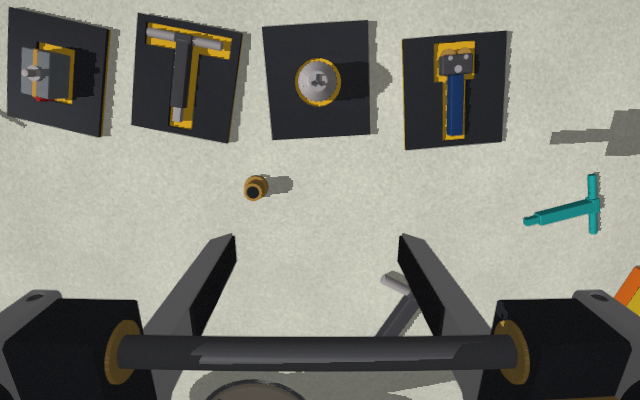

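All four tools sit in their pockets: magnet (45,75), key (185,75), chuck (318,82), knurl (455,90); bushing unmoved at (256,187). The key's rectangle was a poor fit, so I'll check it by its bar and drive end.

```bash
python3 - <<'E'
from h import *
c=load('wrist'); B=plane(c,[(147,33),(223,45)],14)[:,:2]; t=plane(c,[(178,122)],12)[0,:2]
m=B.mean(0); v=m-t; a=np.arctan2(v[1],v[0]); x=v/np.linalg.norm(v)
print('bar',np.linalg.norm(B[0]-B[1]),'len',np.linalg.norm(v),'deg',np.degrees(a),'origin',m-52*x, t+58*x)
W=cloud(c); d=W[:,:2]-np.array([637.1,97.9]); a=np.radians(-8.5); p=d@np.array([[np.cos(a),-np.sin(a)],[np.sin(a),np.cos(a)]])
s=(abs(p[:,0])<40)&(abs(p[:,1])<16)&(W[:,2]>16)&(W[:,2]<30); q=np.c_[p[s],W[s,2]]
A=np.c_[q[:,:2],np.ones(len(q))]; print('shank n',s.sum(),'tilt',np.linalg.lstsq(A,q[:,2],rcond=None)[0],'y',np.percentile(q[:,1],[3,97]))
c=grab('scene'); print('can',world(c,[(443,178)]).round(), 'old',world(dict(load('scene')),[(443,178)]).round())
E
```

```text
bar 102.15533942960992 len 110.70412370248036 deg -8.401891894410788 origin [638.52769269  99.9766792 ] [637.83112599 100.07956272]
shank n 864 tilt [8.75155862e-03 8.23884044e-02 2.11400646e+01] y [-5.98825621 10.93018573]
can [[603. 505.  25.]] old [[603. 505.  25.]]
```

```bash
python3 -c "
from plant import manip
print(manip.job_done())"
```

```text
the job is handed in; nothing more can be done
None
```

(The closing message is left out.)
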